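# Worn brake pad through the scrap box's spring flap

### The arm

A 6-joint arm with a two-finger parallel gripper is mounted at the origin on a cart in front of the work surface, level with it; the furniture and walls round the work are solid. World frame = base frame: x ahead of the robot, y to its left, z up, the work surface at z = 0. Lengths are in m, angles in degrees, forces in N, time in s.
With the tool pointing down it reaches from about 0.35 to 0.875 m from the base axis. Payload 4.2 kg.
Tool frame: the origin (TCP) lies at the very end of the fingers, on their centre line; the grasp point (between the pads) lies 19 mm behind it; z points along the fingers, y is the line along which they close (so a half turn about z gives the same grasp; the last joint's range is limited). The gripper opens to 85 mm and grips with 20 to 120 N. Pads are 22 mm wide; open, the fingers measure 114 mm over their backs; the gripper's body (76 mm by 85 mm) begins 54 mm behind the grasp point. The pads swing forward as they close: fully open they stand 13 mm farther back than shut.
Start: joints at [-59.095, 22.042, 0.453, 0, -68.411, -14.817], TCP at [0.173, -0.6, 0.231] pointing down, gripper open.
Joint ranges: [-179.83, 179.83], [-69.29, 118.12], [-61.27, 80.66], [-181.25, 117.63], [-171.15, -9.14], [-177.46, 177.46]. Speed limits (degrees/s): [159.86, 159.86, 180, 180, 180, 180].

### API

Orientations are given as a 3x3 rotation matrix whose columns are the frame's x, y, z axes.
In Python, from bench import r gives the robot as it stands.
- The arm moves only by the tool play_rows, never from a script. Its argument "moves" is a list that holds one entry, the list of rows, each a list of 7 numbers: the shift along the tool's x, y, z as a fraction of full scale, then the turn, a rotation vector about the tool's x, y, z as a fraction of full scale, then the opening, from -1 (shut) to 1 (fully open). A call has 1 to 12 rows; each row is the pose to reach, as a shift and turn from the pose commanded when the call began, along the tool's axes at that moment; what a row does not reach only later rows make up. Full scale, the value 1, is 0.5 m for a shift and pi/2 rad for a turn. A row lasts 1/10 s, in which the tool goes at most 50 mm and 8.59 degrees, less where a joint would pass 70% of its speed; a pose out of reach is approached as far as the arm can. A call with a number of a shift or a turn outside -1 to 1 is refused whole. A call with a gripper value outside its range is refused whole. The fingers move at their own pace and stop on an object; "newtons" is the grip in N (left out, the last holds). Time passes only in rows, so rows that repeat a pose let the fingers close. It gives the time, the measured TCP pose, the force, the opening and the grip force at its end, in the units of the state.
- r.observe(): the state, without advancing time (a new reading comes with each control period).
- r.snapshot(name): name is "side" or "top" or "wrist"; returns a dict with "color" (480x640x3 uint8, blue, green, red), "mtx" (3x3 intrinsics, pixels), "cam_to_world" (4x4, takes a point from camera to world coordinates); the wrist camera has in their place "mount" (4x4, takes a point from camera to tool coordinates, whose origin is the TCP and whose axes are the flange's). Camera axes: x right, y up, looking along -z (the intrinsics and any distortion apply to the point x, -y, -z); pixel columns grow to the right and rows downward; lengths in m; the calibration is good to about 2 mm. A picture is of the moment at which its call begins: read the wrist's pose just before it. There is no depth.
- r.job_done(): hands the job in; it is judged then, once.
The state is a dict: "t": time; "qpos": joint angles; "qvel": joint speeds; "joint_efforts": joint torques, N m; "tcp_pos": TCP position; "tool_rot": TCP orientation; "force": force on the tool from outside, world axes, zero at the start; "moment": the same for the moment, N m; "width": opening from 0.0 (shut) to 1.0 (fully open); "gripper_force": force on a finger pad.
Only numpy, scipy, OpenCV 4.12 (cv2) and the standard library are available. Lean on these libraries where they do the work, as an engineer would, in place of code of your own. Each camera call takes 0.05 s, during which the arm holds its last target. There are 200 camera calls.

### The job

Scrap the worn brake pad that lies on the ledge of the scrap box, with the fingertips only, neither lifting nor pinching it: with one finger push the box's spring flap down and hold it open, and with the other finger push the pad off the ledge, through the opening and into the box, keeping the flap held down until the pad has dropped in. Then take the hand away so that the flap springs fully shut over the pad, and leave the other brake pad, the calliper and the bearing on the worktop where they are.

Things in the scene. Friction and masses are not known exactly. Their poses are not given: they have to be found in the camera images.
- scrap_box: fixed bench-top box of grey sheet steel, 160 (x) x 256 (y) x 120 mm high, hollow (floor at z = 10); origin: centre of its underside; its -x face (fixed door) looks to the robot, -y runs from ledge to flap (robot's right). Flat top at z = 120: bare steel ledge y = +126 to +2, flap y = -1 to -116, hinge strip. Rims 10 mm high along its long edges (x = -78, +78), none at the ends
- flap (a joint): angle of the spring flap, a dark steel plate 140 (box x) x 115 (box y) x 3 mm hinged at its far edge (box y = -116): 0 = shut, level with the ledge; grows as its free edge, next to the lip, goes down into the box; stop at 1.2 rad. The spring (0.26 N m at 0, 0.38 at 1.2 rad) shuts it in under 0.5 s and carries the pad: a pad pushed onto the shut flap stays on top
- flap_edge (a point): middle of the upper face of the flap's free edge (goes down with the flap)
- flap_hinge (a point): middle of the flap's hinge axis, box (0, -116, 120) mm; the axis runs along the box's x. Pressed 35 mm down at 80 mm from the hinge the flap stands at about 0.41 rad (some 3.5 N), at 35 mm from the hinge at about 0.78 rad (some 7 N)
- ledge_lip (a point): middle of the ledge's lip, over which the pad goes, upper face, box (0, 2, 120) mm; the 3 mm thick ledge has hollow space below it. The pad tips over it and drops in once its centre is 5 to 10 mm past the lip, but a tilted finger that still presses on its rear edge can hold it level: ease the finger off a little and it falls
- worn_pad: worn brake pad, dark and flat, on the ledge with its lining up: 55 (its x) x 90 (its y) x 13 mm, 0.08 to 0.17 kg; origin: centre of its underside, z up. Its long side lies roughly along the lip (its y within 0.25 rad of the box's x, either way), its centre 42 to 65 mm before the lip and up to 20 mm to either side of the middle
- other_pad: another brake pad, 74 x 82 x 13 mm, on the worktop in front of the box's left end: not to be moved; origin at the centre of its underside
- calliper: calliper, 64 x 205 x 10 mm, lying on the worktop: not to be moved; origin at the centre of its underside
- file_box_corner (a point): near right upper corner of the tall blue file box behind the work to the left: that box fills x > 0.48 m, y from -0.01 to 0.30 m, 260 mm high, its raised lid to 540 mm; fixed furniture, keep the hand and arm clear of it
- fabric_bin_corner (a point): near left upper corner of the grey bin behind the work to the right: it fills x > 0.57 m, y from -0.64 to -0.28 m, 300 mm high; fixed furniture, keep the hand and arm clear of it
- bearing: ball bearing, a steel ring 52 mm across and 15 mm high, lying on the worktop: not to be moved; origin at the centre of its underside

How it is judged:
By the outcome, as a careful person would: the job done as asked, in the order asked, and still so for the second after the job is handed in, with the robot touching nothing.
It also fails if it takes over 51 s, if anything falls off the work surface, if the arm or the gripper's body presses on something with over 40 N, if the wrist force passes 120 N, or if a joint passes its speed limit or range.

## Working session

There is one attempt and no reset: what is moved stays moved. The work goes in short steps, Python scripts to look and compute and a tool call to move; the robot and the scene stay as the last step left them, time stands still between calls to the robot, and variables do not carry over. Pictures are saved under pics/ and viewed, at most 10 in all, crops included, and the job is handed in when it is done.

Besides the shell and the picture viewer there is one more tool, called after "Call:" by a JSON object that holds its "api" and its "payload". play_rows: Moves the arm, as the interface text tells. Its arguments: {"type":"object","properties":{"moves":{"type":"array"},"newtons":{"type":"number"}},"required":["moves"]}

```bash
mkdir -p pics; python3 - <<'E'
from bench import r
import cv2,numpy as np
for n in("top","side"):
    s=r.snapshot(n); cv2.imwrite(f"pics/{n}0.png",s["color"]); np.savez(f"pics/{n}0.npz",**s)
    print(n,s["mtx"].round(1).tolist(),np.round(s["cam_to_world"],3).tolist(),[k for k in s])
o=r.observe();print(o["t"],o["tcp_pos"],np.round(o["tool_rot"],3).tolist(),o["force"],o["width"])
E
```

```text
top [[516.8, 0.0, 322.9], [0.0, 516.8, 239.7], [0.0, 0.0, 1.0]] [[-0.003, 0.997, -0.081, 0.365], [-1.0, -0.002, 0.007, -0.029], [0.007, 0.081, 0.997, 1.341], [0.0, 0.0, 0.0, 1.0]] ['color', 'mtx', 'cam_to_world']
side [[548.9, 0.0, 320.2], [0.0, 548.9, 237.1], [0.0, 0.0, 1.0]] [[-0.871, 0.214, -0.443, -0.04], [-0.492, -0.377, 0.785, 0.89], [0.0, 0.901, 0.433, 0.675], [0.0, 0.0, 0.0, 1.0]] ['color', 'mtx', 'cam_to_world']
0.1 [ 0.17306986 -0.60001442  0.23031666] [[-0.961, -0.277, -0.001], [-0.277, 0.961, 0.002], [0.0, 0.002, -1.0]] [-0.55630139  0.21338881 -0.19350927] 1.0004133214321937
```

View pics/top0.png

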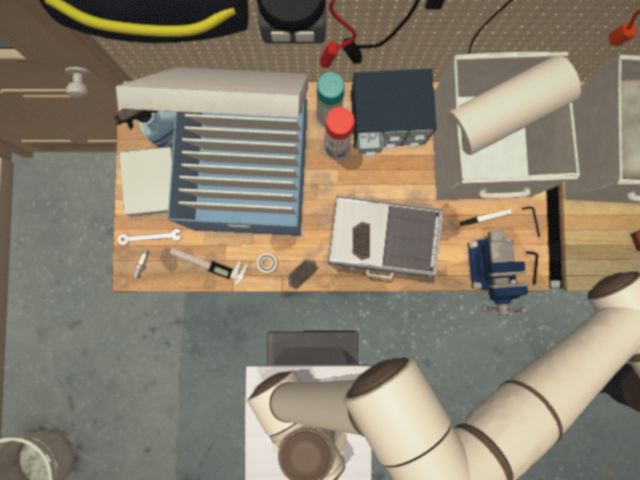

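View pics/side0.png

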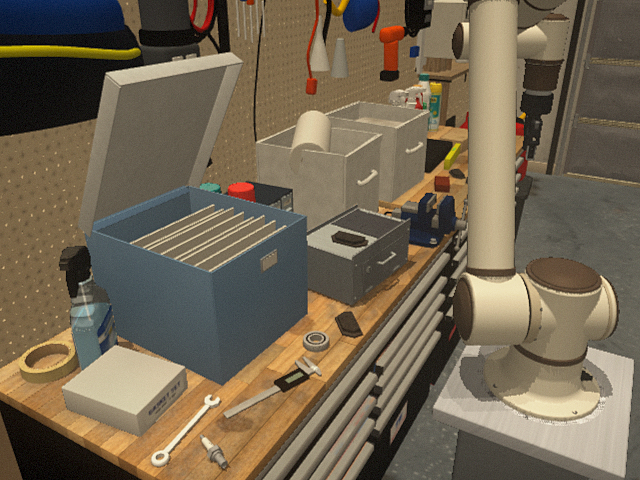

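The top view shows the box at about (330–441, 197–275) with its ledge left and dark flap right. The worn pad is at (361,240), the bearing at (267,263) and the other pad at (302,273). The side view agrees; the flap is shut.

```bash
cat > h.py <<'E'
import cv2,numpy as np
def ray(s,uv,z):
    M=s["cam_to_world"];K=s["mtx"];p=np.linalg.inv(K)@[uv[0],uv[1],1]
    d=M[:3,:3]@(p*[1,-1,-1]);o=M[:3,3];return o+d*(z-o[2])/d[2]
def proj(s,P):
    M=s["cam_to_world"];c=M[:3,:3].T@(np.asarray(P)-M[:3,3])*[1,-1,-1];q=s["mtx"]@c;return q[:2]/q[2]
E
python3 - <<'E'
from h import *
for n,(x0,y0,x1,y1) in dict(top=(320,185,460,290),side=(290,200,430,310)).items():
    s=np.load(f"pics/{n}0.npz");c=s["color"][y0:y1,x0:x1]
    cv2.imwrite(f"pics/{n}c.png",cv2.resize(c,None,fx=5,fy=5,interpolation=cv2.INTER_CUBIC))
s=np.load("pics/top0.npz");g=cv2.cvtColor(s["color"],cv2.COLOR_BGR2GRAY)
m=np.zeros_like(g);R=(slice(212,266),slice(345,378));m[R]=(g[R]<100)*255
n,l,st,ce=cv2.connectedComponentsWithStats(m);print(st,ce)
k=1+st[1:,4].argmax();c=max(cv2.findContours((l==k).astype('uint8'),0,1)[0],key=cv2.contourArea)
W=np.array([ray(s,p[0],.133)[:2] for p in c],dtype=np.float32)*1000
print(cv2.minAreaRect(W), ray(s,ce[k],.133))
for v in(225,255): print(v,g[v,370:445].tolist())
for n,uv in dict(bearing=(267,263),other=(302,273)).items(): print(n,ray(s,uv,.013))
E
```

```text
[[     0      0    640    480 306730]
 [   354    224     15     34    465]
 [   345    265      5      1      5]] [[319.43617514 239.49811887]
 [361.30537634 240.46666667]
 [347.         265.        ]]
((461.4573059082031, -126.86643981933594), (32.925323486328125, 77.76971435546875), 89.44285583496094) [ 0.46140433 -0.12761107  0.133     ]
225 [178, 208, 214, 214, 212, 213, 211, 213, 214, 209, 211, 211, 211, 211, 214, 205, 165, 115, 95, 102, 105, 105, 105, 106, 104, 105, 104, 104, 105, 105, 103, 104, 103, 103, 102, 104, 103, 103, 104, 102, 104, 103, 101, 100, 101, 102, 102, 103, 103, 102, 102, 102, 102, 104, 102, 101, 103, 102, 100, 100, 101, 100, 98, 102, 125, 162, 188, 188, 176, 172, 167, 151, 129, 124, 120]
255 [183, 214, 218, 217, 217, 217, 213, 216, 214, 217, 215, 214, 190, 148, 113, 104, 106, 107, 107, 106, 104, 98, 100, 98, 97, 98, 98, 101, 100, 99, 101, 100, 104, 102, 98, 99, 102, 101, 100, 101, 101, 103, 100, 102, 101, 100, 99, 101, 102, 100, 101, 102, 98, 101, 102, 100, 98, 97, 98, 101, 109, 129, 165, 183, 174, 164, 168, 183, 195, 200, 200, 199, 201, 201, 202]
bearing [0.41346671 0.10526664 0.013     ]
other [0.38762212 0.01543106 0.013     ]
```

View pics/topc.png

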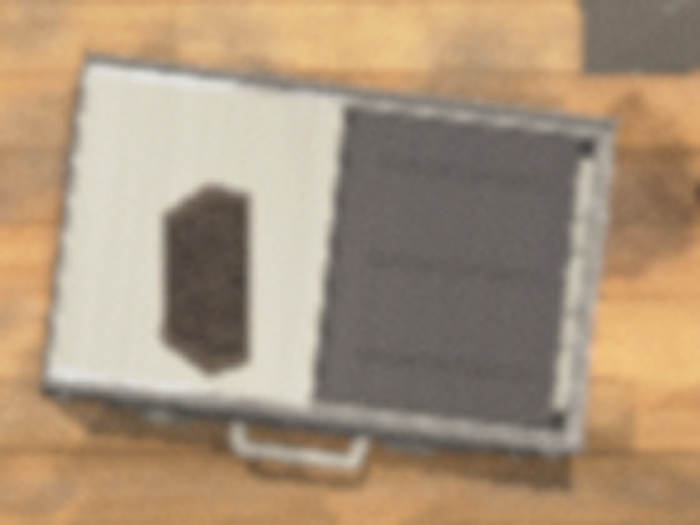

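View pics/sidec.png

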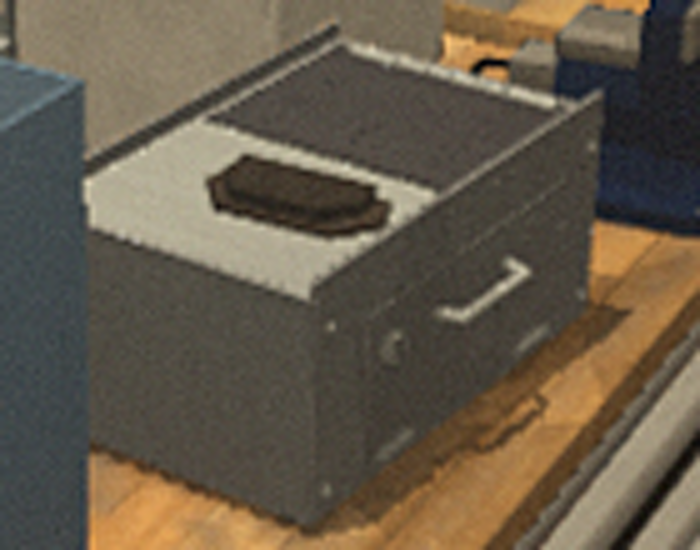

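The top crop shows the lip running from crop (345,105) to (317,400), so the box is yawed about -6.5°. The pad spans crop x 163–250 and y 185–375. The side crop shows a stepped pad, with a backplate under a smaller lining. Next I'll compute the frame and approach, then look with the wrist camera.

```bash
cat >> h.py <<'E'
def goto(o,P,R,w=1.0,n=1):
    """row that reaches TCP P, rot R from the present pose"""
    from scipy.spatial.transform import Rotation as Ro
    R0=np.array(o["tool_rot"]);d=R0.T@(np.asarray(P)-o["tcp_pos"])/.5
    t=Ro.from_matrix(R0.T@R).as_rotvec()/(np.pi/2)
    return [*np.round(d,4).tolist(),*np.round(t,4).tolist(),w]
E
python3 - <<'E'
from h import *
from bench import r
s=np.load("pics/top0.npz");q=lambda u,v:(320+u/5-.4,185+v/5-.4)
for n,uv,z in [("TL",(88,58),.13),("TR",(612,122),.13),("BR",(578,450),.13),("BL",(48,388),.13),("lipfar",(345,103),.12),("lipnear",(317,403),.12)]:
    print(n,ray(s,q(*uv),z).round(4))
a=ray(s,(386.1,225),.12);b=ray(s,(382.7,255),.12);print(a,b,np.degrees(np.arctan2(*(a-b)[[1,0]])))
o=r.observe();yaw=np.radians(-6.5);c,si=np.cos(yaw),np.sin(yaw)
R=np.array([[-c,-si,0],[-si,c,0],[0,0,-1]]);print(R)
print(goto(o,[.30,-.45,.33],R));print(goto(o,[.44,-.18,.33],R))
w=r.snapshot("wrist");print(w["mtx"].tolist(),np.round(w["mount"],3).tolist(),[k for k in w])
E
```

```text
TL [ 0.5669 -0.0717  0.13  ]
TR [ 0.536  -0.3196  0.13  ]
BR [ 0.3811 -0.3003  0.13  ]
BL [ 0.4107 -0.0521  0.13  ]
lipfar [ 0.5467 -0.1946  0.12  ]
lipnear [ 0.4037 -0.1795  0.12  ]
[ 0.49922236 -0.18799579  0.12      ] [ 0.42783156 -0.17904321  0.12      ] -7.14771887976558
[[-0.99357186  0.11320321  0.        ]
 [ 0.11320321  0.99357186  0.        ]
 [ 0.          0.         -1.        ]]
[-0.327, 0.2184, -0.199, 0.0012, -0.0003, 0.2509, 1.0]
[-0.7456, 0.6597, -0.1981, 0.0012, -0.0003, 0.2509, 1.0]
[[348.5083981308279, 0.0, 320.5280005227672], [0.0, 348.5083981308279, 239.58645398133902], [0.0, 0.0, 1.0]] [[-0.0, 0.95, 0.313, 0.081], [1.0, -0.0, 0.0, -0.0], [0.0, 0.313, -0.95, -0.144], [0.0, 0.0, 0.0, 1.0]] ['color', 'mtx', 'mount']
```

Call:
{"api": "play_rows", "payload": {"moves": [[[-0.1,0.1,-0.19,0,0,0.1,1],[-0.2,0.15,-0.2,0,0,0.2,1],[-0.327,0.218,-0.199,0.001,0,0.257,1],[-0.327,0.218,-0.199,0.001,0,0.257,1],[-0.327,0.218,-0.199,0.001,0,0.257,1],[-0.7456,0.66,-0.198,0.001,0,0.257,1],[-0.7456,0.66,-0.198,0.001,0,0.257,1],[-0.7456,0.66,-0.198,0.001,0,0.257,1],[-0.7456,0.66,-0.198,0.001,0,0.257,1],[-0.7456,0.66,-0.198,0.001,0,0.257,1],[-0.7456,0.66,-0.198,0.001,0,0.257,1],[-0.7456,0.66,-0.198,0.001,0,0.257,1]]]}}

```text
t: 1.35
tcp_pos: [0.4416, -0.1761, 0.33]
tool_rot: [[-0.993, 0.116, 0.0], [0.116, 0.993, -0.001], [-0.0, -0.001, -1.0]]
force: [-0.2, -0.8, -1.0]
width: 1.002
gripper_force: 0.0
```

```bash
python3 - <<'E'
from h import *
from bench import r
o=r.observe();w=r.snapshot("wrist");T=np.eye(4);T[:3,:3]=o["tool_rot"];T[:3,3]=o["tcp_pos"]
np.savez("pics/w1.npz",color=w["color"],mtx=w["mtx"],cam_to_world=T@w["mount"]);cv2.imwrite("pics/w1.png",w["color"])
print(o["t"],o["tcp_pos"],np.round(o["tool_rot"],3).tolist(),o["force"])
E
```

```text
1.35 [ 0.44164809 -0.1761479   0.33000072] [[-0.993, 0.116, 0.0], [0.116, 0.993, -0.001], [-0.0, -0.001, -1.0]] [-0.2499741  -0.76503576 -1.03862861]
```

View pics/w1.png

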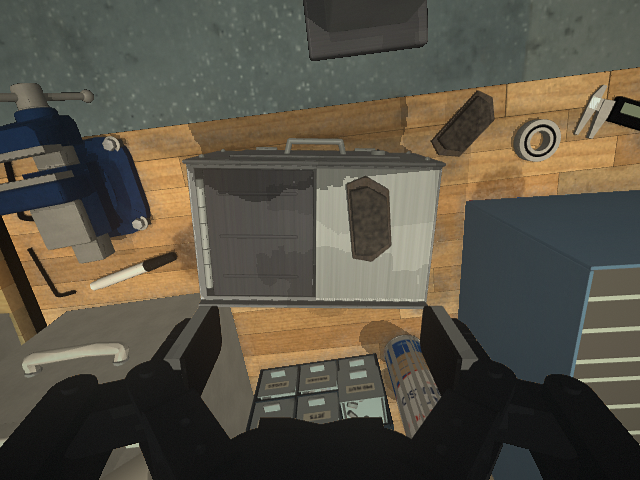

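The wrist view shows the lip as the line (317,168)–(315,300). The pad outline is (347,180), (368,177), (387,188), (391,240), (381,260), (352,258).

```bash
python3 - <<'E'
from h import *
s=np.load("pics/w1.npz");R=lambda u,v,z:ray(s,(u,v),z)
for n,uv,z in [("nearR",(188,162),.13),("nearL",(440,165),.13),("farL",(427,303),.13),("farR",(203,303),.13),("lipnear",(317,168),.12),("lipfar",(315,300),.12)]: print(n,R(*uv,z).round(4))
yaw=np.radians(-7.1);ex=np.array([np.cos(yaw),np.sin(yaw)]);ey=np.array([-ex[1],ex[0]])
cs=np.mean([R(*uv,.13)[:2] for uv in[(188,162),(440,165),(427,303),(203,303)]],0);print("centre",cs)
lip=np.mean([R(317,168,.12),R(315,300,.12)],0)[:2];print("lip",lip,(lip-cs)@ey)
for p in [(347,180),(368,177),(387,188),(391,240),(381,260),(352,258)]:
    d=R(*p,.128)[:2]-cs;print(p,(d@ex*1000).round(1),(d@ey*1000).round(1))
E
```

```text
nearR [ 0.3805 -0.2992  0.13  ]
nearL [ 0.4118 -0.0565  0.13  ]
farL [ 0.5612 -0.0723  0.13  ]
farR [ 0.5326 -0.3187  0.13  ]
lipnear [ 0.4019 -0.1758  0.12  ]
lipfar [ 0.5485 -0.1958  0.12  ]
centre [ 0.47152644 -0.18666126]
lip [ 0.47520573 -0.18580016] 0.0013092598597388065
(347, 180) -59.9 32.0
(368, 177) -63.0 52.7
(387, 188) -52.2 72.2
(391, 240) 2.4 80.0
(381, 260) 25.0 70.9
(352, 258) 22.9 39.9
```

```bash
cat >> h.py <<'E'
C=np.array([.4725,-.1862,0]);YAW=np.radians(-7.2)
B=np.array([[np.cos(YAW),-np.sin(YAW),0],[np.sin(YAW),np.cos(YAW),0],[0,0,1]])
TIP=np.array([0,.0425,-.0135])
def pose(p,tau):
    """TCP pose for B's inner tip corner at box p (mm), tilt tau (deg)"""
    t=np.radians(tau);c,s=np.cos(t),np.sin(t)
    R=B@np.array([[-1,0,0],[0,c,s],[0,s,-c]]);return C+B@np.array(p)/1e3-R@TIP,R
def tipb(o):
    R=np.array(o["tool_rot"]);f=lambda u:(B.T@(o["tcp_pos"]+R@u-C)*1e3).round(1)
    return f(TIP),f(np.array([0,-.057,-.0135])),np.degrees(np.arctan2(R[1:,1].dot([0,1]),np.hypot(*R[:2,1]))).round(1)
E
python3 - <<'E'
from h import *
from bench import r
o=r.observe();print(tipb(o))
for p,t in [((-19,94,165),0),((-19,94,124.5),0),((-19,60,124.5),0)]:print(p,goto(o,*pose(p,t)))
E
```

```text
(array([-32.7,  47.3, 343.5]), array([-31.9, -52.2, 343.6]), np.float64(-0.1))
(-19, 94, 165) [-0.0275, 0.0937, 0.3569, -0.0007, -0.0001, 0.005, 1.0]
(-19, 94, 124.5) [-0.0275, 0.0938, 0.4379, -0.0007, -0.0001, 0.005, 1.0]
(-19, 60, 124.5) [-0.0269, 0.0258, 0.438, -0.0007, -0.0001, 0.005, 1.0]
```

Call:
{"api": "play_rows", "payload": {"moves": [[[-0.0275,0.0937,0.15,0,0,0.005,1],[-0.0275,0.0937,0.25,0,0,0.005,1],[-0.0275,0.0937,0.34,0,0,0.005,1],[-0.0275,0.0937,0.39,0,0,0.005,1],[-0.0275,0.0937,0.42,0,0,0.005,1],[-0.0275,0.0937,0.43,0,0,0.005,1],[-0.0275,0.0937,0.435,0,0,0.005,1],[-0.0275,0.0937,0.437,0,0,0.005,1],[-0.0275,0.0937,0.437,0,0,0.005,1]]]}}

```text
t: 2.3
tcp_pos: [0.4603, -0.136, 0.1132]
tool_rot: [[-0.991, 0.131, 0.003], [0.131, 0.991, -0.002], [-0.003, -0.001, -1.0]]
force: [0.9, 1.3, -0.3]
width: 1.001
gripper_force: 0.0
```

```bash
python3 - <<'E'
from h import *
from bench import r
o=r.observe();print(o["t"],tipb(o),o["force"])
w=r.snapshot("wrist");cv2.imwrite("pics/w2.png",w["color"])
for p,t in [((-19,60,124.5),0),((-19,56,124.5),0)]:print(p,goto(o,*pose(p,t)))
E
```

```text
2.3 (array([-18.2,  90.8, 126.6]), array([-18.7,  -8.7, 126.7]), np.float64(-0.1)) [ 0.89373793  1.33692111 -0.32091426]
(-19, 60, 124.5) [0.001, -0.0617, 0.0044, -0.0007, 0.0022, -0.0035, 1.0]
(-19, 56, 124.5) [0.0009, -0.0697, 0.0044, -0.0007, 0.0022, -0.0035, 1.0]
```

View pics/w2.png

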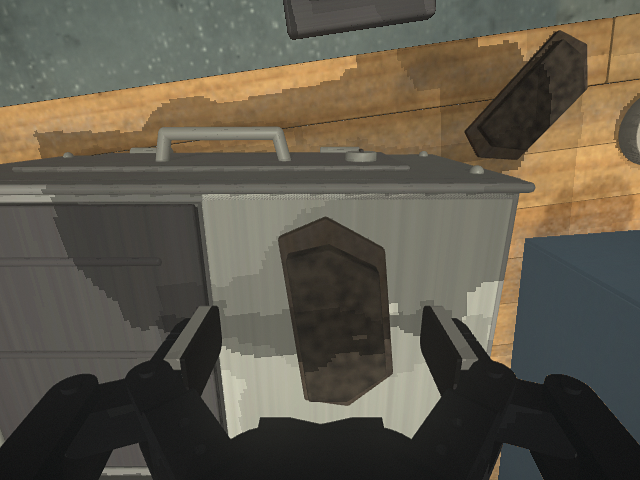

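The fingers straddle the pad: its rear edge is at column 388 and finger B's inner face at column 423. Now I'll pre-push it slowly towards the lip.

Call:
{"api": "play_rows", "payload": {"moves": [[[0.006,-0.01,0.002,0,0,0,1],[0.006,-0.02,0.002,0,0,0,1],[0.006,-0.03,0.002,0,0,0,1],[0.006,-0.04,0.002,0,0,0,1],[0.006,-0.05,0.002,0,0,0,1],[0.006,-0.06,0.002,0,0,0,1],[0.006,-0.07,0.002,0,0,0,1],[0.006,-0.074,0.002,0,0,0,1],[0.006,-0.074,0.002,0,0,0,1],[0.006,-0.066,0.002,0,0,0,1],[0.006,-0.066,0.002,0,0,0,1]]]}}

```text
t: 3.45
tcp_pos: [0.452, -0.1676, 0.1107]
tool_rot: [[-0.992, 0.13, -0.0], [0.13, 0.992, -0.002], [0.0, -0.002, -1.0]]
force: [-0.2, 0.2, 0.5]
width: 0.999
gripper_force: 0.0
```

```bash
python3 - <<'E'
from h import *
from bench import r
w=r.snapshot("wrist");cv2.imwrite("pics/w3.png",w["color"])
o=r.observe();print(o["t"],tipb(o),o["force"])
for t in (6,12,18,24):print(t,goto(o,*pose((-22,60,125),t)))
E
```

```text
3.5 (array([-22.5,  58.3, 124.1]), array([-22.9, -41.2, 124.3]), np.float64(-0.1)) [-0.04961855  0.1370665  -0.31977638]
6 [-0.0013, 0.0067, 0.0072, -0.0677, 0.0001, -0.0028, 1.0]
12 [-0.0012, 0.0109, 0.0155, -0.1344, 0.0003, -0.0028, 1.0]
18 [-0.0012, 0.0159, 0.0234, -0.201, 0.0004, -0.0028, 1.0]
24 [-0.0012, 0.0218, 0.0306, -0.2677, 0.0006, -0.0028, 1.0]
```

View pics/w3.png

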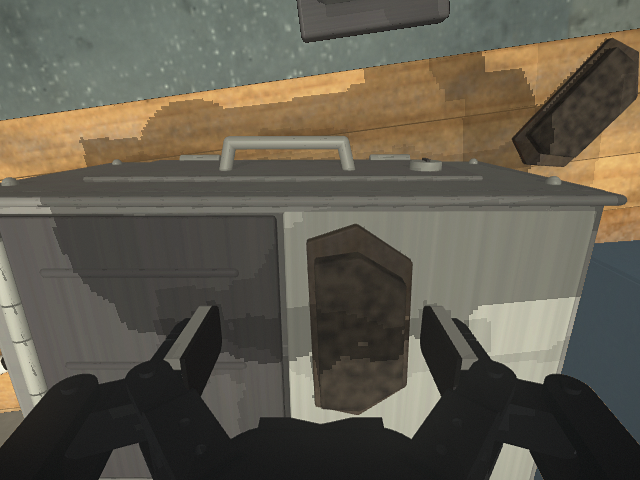

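The pad is now square to the lip, with its front edge about 25 px short of it (column 308 against 285). Next I'll tilt the hand about finger B's tip so that finger A presses the flap down.

Call:
{"api": "play_rows", "payload": {"moves": [[[-0.001,0.005,0.003,-0.034,0,-0.003,1],[-0.001,0.007,0.007,-0.068,0,-0.003,1],[-0.001,0.009,0.011,-0.101,0,-0.003,1],[-0.001,0.011,0.0155,-0.134,0,-0.003,1],[-0.001,0.0135,0.0195,-0.168,0,-0.003,1],[-0.001,0.016,0.0234,-0.201,0,-0.003,1],[-0.001,0.019,0.027,-0.235,0,-0.003,1],[-0.001,0.022,0.0306,-0.268,0,-0.003,1],[-0.001,0.022,0.0306,-0.268,0,-0.003,1],[-0.001,0.022,0.0306,-0.268,0,-0.003,1]]]}}

```text
t: 4.5
tcp_pos: [0.4548, -0.1576, 0.0958]
tool_rot: [[-0.992, 0.114, 0.054], [0.126, 0.907, 0.402], [-0.003, 0.406, -0.914]]
force: [0.7, -0.5, 4.1]
width: 1.001
gripper_force: 1.3
```

```bash
python3 - <<'E'
from h import *
from bench import r
w=r.snapshot("wrist");cv2.imwrite("pics/w4.png",w["color"])
o=r.observe();print(o["t"],tipb(o),o["force"])
for y in (60,40,25,20,15):print(y,goto(o,*pose((-22,y,125),24)))
E
```

```text
4.55 (array([-21.4,  59.6, 125.5]), array([-21.2, -31.3,  85.1]), np.float64(23.9)) [1.75149854 0.78223474 2.36837166]
60 [0.0015, 0.0003, 0.0013, -0.0009, 0.0017, 0.0008, 1.0]
40 [0.0015, -0.0363, -0.0149, -0.0009, 0.0017, 0.0008, 1.0]
25 [0.0015, -0.0637, -0.0271, -0.0009, 0.0017, 0.0008, 1.0]
20 [0.0015, -0.0728, -0.0311, -0.0009, 0.0017, 0.0008, 1.0]
15 [0.0015, -0.082, -0.0352, -0.0009, 0.0017, 0.0008, 1.0]
```

View pics/w4.png

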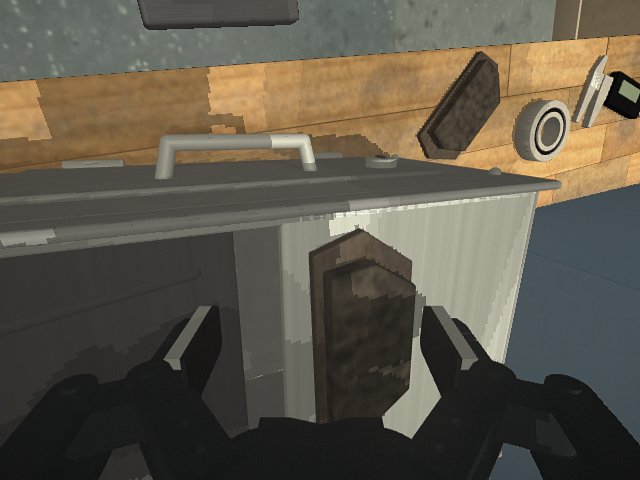

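The flap is held open: a dark gap shows at columns 235–280, and the upward force is about 3–4 N. Now I'll push the pad.

Call:
{"api": "play_rows", "payload": {"moves": [[[0.001,-0.009,-0.004,0,0.001,0,1],[0.001,-0.018,-0.008,0,0.001,0,1],[0.001,-0.027,-0.012,0,0.001,0,1],[0.001,-0.036,-0.0155,0,0.001,0,1],[0.001,-0.045,-0.0195,0,0.001,0,1],[0.001,-0.054,-0.0235,0,0.001,0,1],[0.001,-0.063,-0.0275,0,0.001,0,1],[0.001,-0.069,-0.03,0,0.001,0,1],[0.001,-0.0728,-0.0315,0,0.001,0,1],[0.001,-0.0728,-0.0315,0,0.001,0,1]]]}}

```text
t: 5.55
tcp_pos: [0.4482, -0.1952, 0.0954]
tool_rot: [[-0.992, 0.115, 0.05], [0.125, 0.905, 0.407], [0.002, 0.41, -0.912]]
force: [0.4, 7.1, 6.1]
width: 0.998
gripper_force: 3.9
```

```bash
python3 - <<'E'
from h import *
from bench import r
w=r.snapshot("wrist");cv2.imwrite("pics/w5.png",w["color"])
o=r.observe();print(o["t"],tipb(o),o["force"])
for y in (24,20,15,12,10):print(y,goto(o,*pose((-22,y,125),24)))
E
```

```text
5.6 (array([-23. ,  21.2, 125.1]), array([-23. , -69.5,  84.3]), np.float64(24.2)) [0.70661884 6.69083311 6.18641907]
24 [-0.0021, 0.0048, 0.0022, 0.0022, -0.001, -0.0002, 1.0]
20 [-0.002, -0.0025, -0.0011, 0.0022, -0.001, -0.0002, 1.0]
15 [-0.002, -0.0116, -0.0052, 0.0022, -0.001, -0.0002, 1.0]
12 [-0.002, -0.017, -0.0077, 0.0022, -0.001, -0.0002, 1.0]
10 [-0.002, -0.0207, -0.0093, 0.0022, -0.001, -0.0002, 1.0]
```

View pics/w5.png

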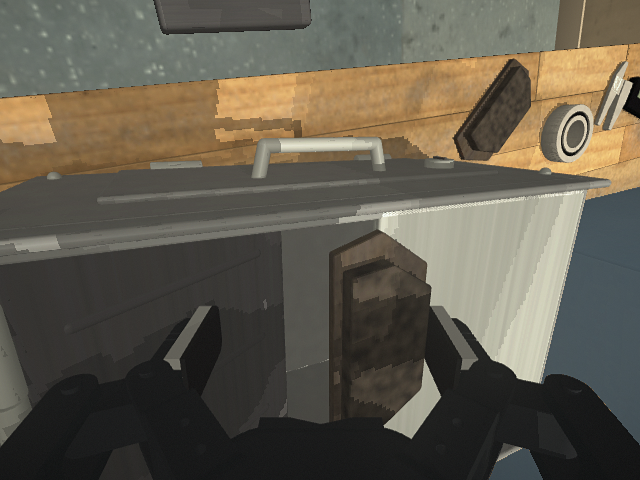

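The pad overhangs the open gap and is still level (columns 330–430), with its rear against finger B. I'll push a little farther, ease off, and check by pixel counts.

Call:
{"api": "play_rows", "payload": {"moves": [[[-0.001,-0.006,-0.0025,0,0,0,1],[-0.001,-0.012,-0.005,0,0,0,1],[-0.001,-0.015,-0.0065,0,0,0,1],[-0.001,-0.015,-0.0065,0,0,0,1],[-0.001,-0.009,-0.004,0,0,0,1],[-0.001,-0.005,-0.002,0,0,0,1],[-0.001,-0.005,-0.002,0,0,0,1],[-0.001,-0.005,-0.002,0,0,0,1]]]}}

```text
t: 6.4
tcp_pos: [0.4486, -0.1999, 0.0954]
tool_rot: [[-0.992, 0.114, 0.051], [0.125, 0.907, 0.403], [-0.0, 0.406, -0.914]]
force: [0.3, 1.1, 5.9]
width: 1.002
gripper_force: 2.7
```

```bash
cat >> h.py <<'E'
def brown(im):
    a=im.astype(int)[225:425,225:500];m=(a[...,2]-a[...,0]>12)&(a.max(-1)<150);ys,xs=np.nonzero(m)
    return m.sum(),[] if len(xs)<50 else [np.percentile(xs,[2,50,98])+225,np.percentile(ys,[2,98])+225]
E
python3 - <<'E'
from h import *
from bench import r
w=r.snapshot("wrist");cv2.imwrite("pics/w6.png",w["color"])
o=r.observe();print(o["t"],tipb(o),o["force"])
for n in(4,5,6):print(n,brown(cv2.imread(f"pics/w{n}.png")))
for y in (20,15,12,10,7,5):print(y,goto(o,*pose((-22,y,125),24)))
E
```

```text
6.45 (array([-22. ,  16.7, 125. ]), array([-21.9, -74.2,  84.6]), np.float64(24.0)) [-0.32513679  1.50338901  4.89312103]
4 (np.int64(9869), [array([285., 338., 409.]), array([228., 393.])])
5 (np.int64(9062), [array([331., 378., 424.]), array([238., 406.])])
6 (np.int64(515), [array([292.  , 298.  , 470.72]), array([228.  , 396.72])])
20 [0.0001, 0.0059, 0.0027, -0.0003, -0.0, 0.0003, 1.0]
15 [0.0001, -0.0032, -0.0013, -0.0003, -0.0, 0.0003, 1.0]
12 [0.0001, -0.0087, -0.0038, -0.0003, -0.0, 0.0003, 1.0]
10 [0.0001, -0.0123, -0.0054, -0.0003, -0.0, 0.0003, 1.0]
7 [0.0001, -0.0178, -0.0078, -0.0003, -0.0, 0.0003, 1.0]
5 [0.0001, -0.0215, -0.0095, -0.0003, -0.0, 0.0003, 1.0]
```

The pad has left the ledge: brown pixels fell from 9062 to 515. I'll spend the last view on checking that it isn't resting on the flap.

```bash
python3 - <<'E'
from h import *
from bench import r
a=cv2.imread("pics/w6.png")[200:440,180:520];g=lambda i:(255*(i/255.)**.45).astype('uint8')
t=r.snapshot("side")["color"][190:310,290:430]
m=np.hstack([cv2.resize(g(a),(480,340)),cv2.resize(g(t),(320,340),interpolation=cv2.INTER_CUBIC)]);cv2.imwrite("pics/m.png",m)
E
```

```text
(no output)
```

View pics/m.png

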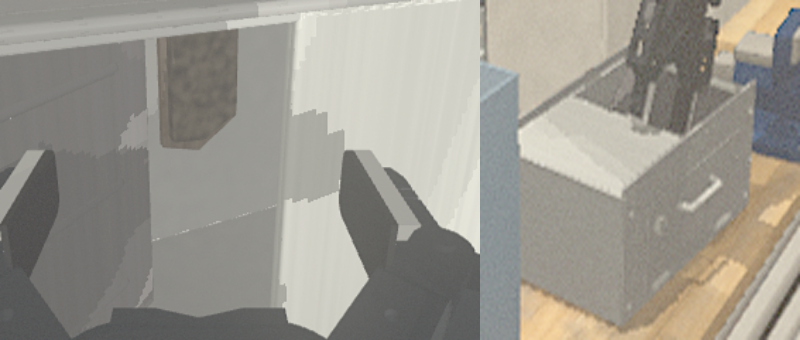

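The brightened view shows the pad flat on the box floor, well below the ledge and clear of the flap's edge (crop about (200,90)). I'll now lift the hand straight up.

Call:
{"api": "play_rows", "payload": {"moves": [[[0,0.008,-0.018,0,0,0,1],[0,0.016,-0.036,0,0,0,1],[0,0.024,-0.055,0,0,0,1],[0,0.032,-0.073,0,0,0,1],[0,0.045,-0.1,0,0,0,1],[0,0.073,-0.165,0,0,0,1],[0,0.105,-0.24,0.1,0,0,1],[0,0.14,-0.31,0.2,0,0,1],[0,0.162,-0.366,0.267,0,0,1],[0,0.162,-0.366,0.267,0,0,1],[0,0.162,-0.366,0.267,0,0,1],[0,0.162,-0.366,0.267,0,0,1]]]}}

```text
t: 7.7
tcp_pos: [0.4481, -0.1998, 0.2943]
tool_rot: [[-0.992, 0.126, -0.002], [0.126, 0.992, 0.001], [0.002, 0.001, -1.0]]
force: [-0.2, 0.1, 0.1]
width: 0.997
gripper_force: 0.0
```

```bash
python3 - <<'E'
from h import *
from bench import r
w=r.snapshot("wrist")["color"];s=r.snapshot("side")["color"];o=r.observe();print(o["t"],tipb(o),o["force"])
cv2.imwrite("pics/w7.png",w);cv2.imwrite("pics/side7.png",s)
R=np.array(o["tool_rot"]);T=np.eye(4);T[:3,:3]=R;T[:3,3]=o["tcp_pos"]
q=dict(mtx=r.snapshot("wrist")["mtx"],cam_to_world=T@r.snapshot("wrist")["mount"])
# gray profile across the lip along box y at box x=-40 (shut: dark plate starts at y=-1, no gap)
g=cv2.cvtColor(w,cv2.COLOR_BGR2GRAY)
for x in(-50,-30,0,30):
    print(x,[int(g[tuple(np.round(proj(q,C+B@np.array([x,y,120])/1e3)).astype(int)[::-1])]) for y in range(40,-116,-6)])
s0=cv2.imread("pics/side0.png");d=cv2.absdiff(s0,s).max(-1)
S=np.load("pics/side0.npz");m=np.zeros((480,640),'uint8')
poly=[proj(S,C+B@np.array(p)/1e3) for p in [(-65,120,120),(65,120,120),(65,-110,120),(-65,-110,120)]]
cv2.fillPoly(m,[np.int32(np.round(poly))],255);n=(d>40)&(m>0);ys,xs=np.nonzero(n);print(n.sum(),(m>0).sum(), xs.min() if len(xs) else 0, xs.max() if len(xs) else 0,ys.min() if len(xs) else 0,ys.max() if len(xs) else 0)
for n,(a,b,c,e) in dict(bench_items=(200,290,370,450)).items(): print(n,(d[b:e,a:c]>40).sum())
E
```

```text
7.8 (array([-22.3,  25.5, 307.4]), array([-22.4, -74. , 307.4]), np.float64(0.0)) [-0.18422055 -0.75234871 -0.28402704]
-50 [105, 104, 105, 106, 105, 105, 104, 32, 52, 53, 50, 51, 50, 57, 56, 55, 56, 54, 53, 54, 55, 55, 57, 56, 54, 58]
-30 [163, 161, 161, 163, 164, 161, 158, 36, 77, 78, 76, 76, 77, 74, 74, 73, 47, 47, 48, 49, 55, 55, 56, 55, 79, 76]
0 [160, 158, 160, 158, 161, 158, 156, 68, 78, 78, 75, 70, 71, 70, 70, 68, 71, 71, 70, 70, 69, 71, 73, 71, 78, 78]
30 [150, 149, 151, 147, 145, 148, 149, 69, 73, 75, 74, 72, 73, 72, 72, 71, 71, 71, 68, 70, 69, 72, 80, 79, 79, 80]
547 2351 331 382 231 256
bench_items 3
```

```bash
python3 - <<'E'
from h import *
from bench import r
S=np.load("pics/side0.npz");d=cv2.absdiff(cv2.imread("pics/side0.png"),cv2.imread("pics/side7.png")).max(-1)
def dif(c,z=120):
    m=np.zeros((480,640),'uint8');cv2.fillPoly(m,[np.int32(np.round([proj(S,C+B@np.array([*p,z])/1e3) for p in c]))],255)
    return np.mean(d[m>0]>30).round(3),d[m>0].mean().round(1)
f=dif([(-62,-3),(62,-3),(62,-110),(-62,-110)]);l=dif([(-62,2),(62,2),(62,-12),(-62,-12)]);print(f,l)
if f[0]<.1 and l[0]<.15: print(r.job_done())
E
```

```text
(np.float64(0.018), np.float64(11.1)) (np.float64(0.091), np.float64(12.1))
the job is handed in; nothing more can be done
None
```

The worn pad is in the scrap box and the job is handed in at about 8 s: the flap was held open until the pad dropped, images afterwards show it shut, and the other items show no sign of having moved.

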